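# Close up the air box and work the choke

### The job

Butt the loose black air box up against the brass carburettor, its aluminium flange flush on the carburettor's flange with no gap and the side edges lined up, and leave it standing there on the bench. Then push the chrome choke knob fully in to check that it does not bind, and let it spring back out, with the air box still closed up. The lamp hangs low over the carburettor: do not bump it, and leave the pulley, the tin and the screwdriver where they lie.

Things in the scene. Friction and masses are not known exactly. Their poses are not given: they have to be found in the camera images.
- carb: Brass carburettor fixed on a dark steel base plate. Origin: on the bench (z = 0) under it. x points from its flange back through the carburettor; z up. The flange is an upright brass plate 64 mm wide (y), from the bench to 52 mm high; its face looks along -x, at x = -40 mm. Behind it the brass body is 72 mm high; the choke knob leans out from its top over the flange, above 85 mm.
- carb_face (a point): Centre of the carburettor's flange face, 26 mm above the bench, at (-40, 0, 26) mm in the carburettor's frame; axes as the carburettor's (the face looks along -x).
- airbox: Loose air box standing on the bench, about 280 g: black plastic box 80 mm long (x) x 46 mm wide (y) x 50 mm high, with an aluminium flange plate on its +x end, 8 mm thick, 64 mm wide and 52 mm high. Origin: centre of its underside; black box from x = -44 to 36 mm, flange from 36 to 44 mm. Closed up, its x axis runs the same way as the carburettor's.
- airbox_face (a point): Centre of the free (+x) face of the air box's flange, at (44, 0, 26) mm in the air box's frame; it must come onto carb_face.
- choke_top (a point): Centre of the top of the chrome choke knob (28 mm diameter, 14 mm thick, on a thin stem). Its z axis is the knob's own axis, pointing out of the knob: it leans 34 degrees from vertical towards the carburettor's -x side. Knob out, this point lies at (-45, 0, 112) mm in the carburettor's frame; it is pushed in along its -z.
- choke_knob (a joint): Travel of the sprung choke knob in m: 0 out, 0.012 fully in; about 3 N to start it, 8 N at full stroke; it springs back by itself.
- lamp: Fixed cast-iron lamp with a green shade. Origin: on the bench under the shade's centre. The shade is 120 mm in diameter at its rim, from 248 to 330 mm above the bench, its rim reaching just over the choke knob; the iron arm at 355 mm height runs along the lamp's +x to a post (22 mm thick, foot 90 mm wide) 190 mm away.
- pulley: Loose black plastic recoil starter pulley lying flat, 80 mm diameter, 23 mm high; origin at the centre of its underside. A bystander.
- tin: Loose small red tin, 68 mm diameter, 45 mm high; origin at the centre of its underside. A bystander.
- screwdriver: Loose screwdriver lying on the bench, 192 mm long along x, cracked amber handle 24 mm square at -x, steel shank at +x; origin on the bench under the front end of the handle (handle from x = -88 to -2 mm, shank to 104 mm). A bystander.

How it is judged (in metres and radians):
On the way, in this order (a step that is already met when the one before it is completed fails the run):
1. the air box's flange is flush on the carburettor's flange, with the choke knob still out (x of airbox_face in the frame of carb_face between -0.002 and 0.004 m and y of airbox_face in the frame of carb_face between -0.005 and 0.005 m and z of airbox_face in the frame of carb_face between -0.004 and 0.004 m and angle between the x axis of airbox and the x axis of carb, either way round below 0.04 rad and angle between airbox's own z axis and vertical below 0.05 rad and value of joint choke_knob below 0.003 m), for 0.2 s.
2. the choke knob is pushed fully in (value of joint choke_knob above 0.0105 m and x of airbox_face in the frame of carb_face between -0.002 and 0.004 m and y of airbox_face in the frame of carb_face between -0.005 and 0.005 m and z of airbox_face in the frame of carb_face between -0.004 and 0.004 m and angle between the x axis of airbox and the x axis of carb, either way round below 0.04 rad and angle between airbox's own z axis and vertical below 0.05 rad), for 0.05 s.
At the end, for the whole second after the job is handed in: The air box stands on the bench at rest with its flange against the carburettor's: gap under 2 mm, sides lined up within 5 mm, square within 0.04 rad, upright within 0.05 rad; the choke knob has been pushed in past 10.5 mm of its 12 mm after that, and is out again (under 2 mm) (x of airbox_face in the frame of carb_face between -0.002 and 0.004 m and y of airbox_face in the frame of carb_face between -0.005 and 0.005 m and z of airbox_face in the frame of carb_face between -0.004 and 0.004 m and angle between the x axis of airbox and the x axis of carb, either way round below 0.04 rad and angle between airbox's own z axis and vertical below 0.05 rad and value of joint choke_knob below 0.002 m and linear speed of airbox below 0.01 m/s); the robot touches nothing.
It fails at once if the lamp is bumped by the robot or by the air box (over 2 N) (contact force between any of the arm, the fingers, airbox and lamp above 2 N).
It fails at once if the pulley, the tin or the screwdriver is moved by more than 15 mm (distance of any of pulley, tin, screwdriver from where it was at the start of the episode above 0.015 m).
It also fails if it takes over 48 s, if anything falls off the work surface, if the arm or the gripper's body presses on something with over 40 N, if the wrist force passes 120 N, or if a joint passes its speed limit or range.

### The arm

A 6-joint arm with a two-finger parallel gripper is mounted at the origin on the work surface. World frame = base frame: x ahead of the robot, y to its left, z up, the work surface at z = 0. Lengths are in m, angles in degrees, forces in N, time in s.
With the tool pointing down it reaches from about 0.25 to 0.775 m from the base axis. Payload 4 kg.
Tool frame: the origin (TCP) lies at the very end of the fingers, on their centre line; the grasp point (between the pads) lies 19 mm behind it; z points along the fingers, y is the line along which they close (so a half turn about z gives the same grasp; the last joint's range is limited). The gripper opens to 85 mm and grips with 20 to 120 N. Pads are 22 mm wide; open, the fingers measure 114 mm over their backs; the gripper's body (76 mm by 85 mm) begins 54 mm behind the grasp point. The pads swing forward as they close: fully open they stand 13 mm farther back than shut.
Start: joints at [65.025, 4.996, 78.535, -0, 96.463, -5.907], TCP at [0.18, 0.52, 0.231] pointing down, gripper open.
Joint ranges: [-177.83, 177.83], [-43.37, 116.18], [15.69, 146.23], [-61.86, 241.86], [9.47, 152.12], [-147.06, 147.06]. Speed limits (degrees/s): [159.86, 159.86, 180, 180, 180, 180].

### API

Orientations are given as [roll, pitch, yaw] about the fixed x, y, z axes, in that order (R = Rz(yaw) Ry(pitch) Rx(roll)).
In Python, from plant import ctrl gives the robot as it stands.
- The arm moves only by the shell command python3 -m creep 'ROWS' [OPENING] [FORCE]. ROWS is JSON, a list of rows, each a list of 2 entries, a list of its own where there are three numbers: the shift along the tool's x, y, z normalised to -1 to 1, where 1 is 0.15 m, then the turn, a rotation vector about the tool's x, y, z normalised to -1 to 1, where 1 is pi/4 rad. A call has 1 to 5 rows; each row is the pose to reach, as a shift and turn from the pose commanded when the call began, along the tool's axes at that moment; what a row does not reach only later rows make up. A row lasts 1/8 s, in which the tool goes at most 62.5 mm and 10.7 degrees, less where a joint would pass 70% of its speed; a pose out of reach is approached as far as the arm can. A call with a number of a shift or a turn outside -1 to 1 is refused whole. A call with a gripper value outside its range is refused whole. OPENING is the opening, from -1 (shut) to 1 (fully open), set as the call begins (- or left out, the last holds). The fingers move at their own pace and stop on an object; FORCE is the grip in N (left out, the last holds). Time passes only in rows, so rows that repeat a pose let the fingers close. It gives the time, the measured TCP pose, the force, the opening and the grip force at its end, in the units of the state.
- ctrl.state(): the state, without advancing time (a new reading comes with each control period).
- ctrl.capture(name): name is "side" or "top" or "wrist"; returns the picture (420x560x3 uint8, red, green, blue); there is no depth.
- ctrl.camera_params(name): a dict with "fovy" (degrees; the focal length in pixels is half the picture's height over the tangent of half this angle, whatever the lens; pixels are square), "cx", "cy" (the principal point, pixels), "cam_to_world" (4x4, takes a point from camera to world coordinates); the wrist camera has in their place "mount" (4x4, takes a point from camera to tool coordinates, whose origin is the TCP and whose axes are the flange's). Camera axes: x right, y down, z forward; pixel columns grow to the right and rows downward; lengths in m; the calibration is good to about 2 mm. A picture is of the moment at which its call begins: read the wrist's pose just before it. camera_params takes no time and is no camera call.
- ctrl.close_job(): hands the job in; it is judged then, once.
The state is a dict: "t": time; "joint_pos": joint angles; "qd": joint speeds; "effort": joint torques, N m; "tcp_pos": TCP position; "tcp_rot": TCP orientation; "force": force on the tool from outside, world axes, zero at the start; "moment": the same for the moment, N m; "opening": finger opening in m; "finger_force": force on a finger pad.
Only numpy, scipy, OpenCV 4.12 (cv2) and the standard library are available. Lean on these libraries where they do the work, as an engineer would, in place of code of your own. Each camera call takes 0.05 s, during which the arm holds its last target. There are 200 camera calls.

## Working session

There is one attempt and no reset: what is moved stays moved. The work goes in short steps, Python scripts to look and compute and a shell command to move; the robot and the scene stay as the last step left them, time stands still between calls to the robot, and variables do not carry over. Pictures are saved under pics/ and viewed, at most 10 in all, crops included, and the job is handed in when it is done.

```bash
mkdir -p pics; ls
python3 - <<'E'
from plant import ctrl
import cv2
for n in("side","top"):
    im=ctrl.capture(n); cv2.imwrite(f"pics/{n}0.png",im[:,:,::-1])
    print(n,ctrl.camera_params(n))
print(ctrl.camera_params("wrist"));print(ctrl.state())
E
```

```text
pics
side {'fovy': 53.34659043175382, 'cx': 279.1747902059089, 'cy': 215.36939329060365, 'cam_to_world': array([[ 0.87638919, -0.35917911,  0.32083074,  0.35398465],
       [-0.48159434, -0.64947305,  0.58843151, -0.38639625],
       [-0.00298139, -0.67020528, -0.74216979,  0.70845654],
       [ 0.        ,  0.        ,  0.        ,  1.        ]])}
top {'fovy': 47.93915714643934, 'cx': 277.79128892449035, 'cy': 217.3238715109737, 'cam_to_world': array([[-0.01563581, -0.99371966,  0.11080058,  0.49591553],
       [-0.99978923,  0.01406357, -0.01495729,  0.10537385],
       [ 0.0133051 , -0.11101109, -0.9937301 ,  1.17525554],
       [ 0.        ,  0.        ,  0.        ,  1.        ]])}
{'fovy': 60.945858740799935, 'cx': 272.29712277394754, 'cy': 204.94729056446715, 'mount': array([[ 8.50084015e-05, -9.52916569e-01, -3.03232593e-01,
         7.82291283e-02],
       [ 9.99999729e-01, -1.40605493e-04,  7.22197045e-04,
        -5.98897284e-04],
       [-7.30829699e-04, -3.03232572e-01,  9.52916299e-01,
        -1.43194439e-01],
       [ 0.00000000e+00,  0.00000000e+00,  0.00000000e+00,
         1.00000000e+00]])}
{'t': 0.1, 'joint_pos': array([ 6.50254406e+01,  5.03505272e+00,  7.86171633e+01,  8.40085952e-04,
        9.64635330e+01, -5.90677578e+00]), 'qd': array([ 0.04136804, -0.06198577, -0.23919929, -0.08368329,  0.05563337,
       -0.03256518]), 'effort': array([ 1.83635864e-03, -3.53015757e+01, -3.14217031e+01, -2.26833454e-04,
        7.95822765e-03, -3.65076050e-05]), 'tcp_pos': array([0.17947963, 0.51940781, 0.23024494]), 'tcp_rot': array([-1.79884951e+02, -1.27422467e-02,  1.60932297e+02]), 'force': array([ 0.24136042, -0.50350498, -0.63545414]), 'moment': array([-0.03785522,  0.04895997,  0.02083518]), 'finger_force': 0.0, 'opening': 0.08533073487362522}
```

View pics/side0.png

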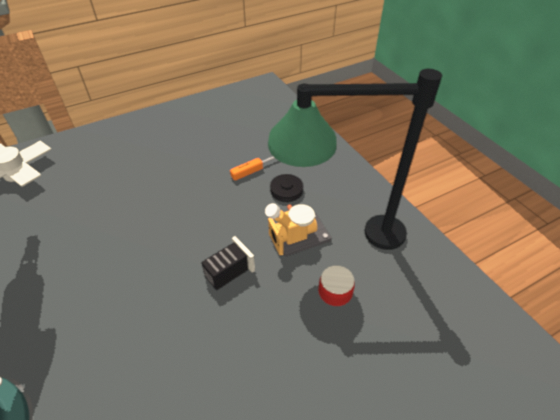

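View pics/top0.png

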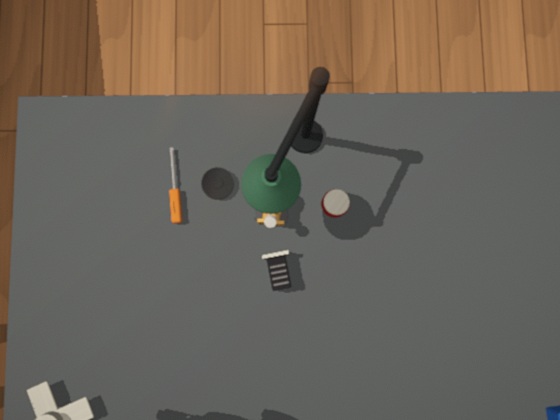

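The side view shows the air box at about (228,263), its flange at (244,255), the carburettor at (292,228), the knob at (273,212) and the tin at (337,285). In the top view the air box is at (278,270), the carburettor flange at (271,221) and the lamp shade at (271,184). I'll enlarge both to get the corners.

Run:
```python
import cv2
a=cv2.imread("pics/side0.png")[195:300,190:330]; b=cv2.imread("pics/top0.png")[205:300,235:315]
cv2.imwrite("pics/sc.png",cv2.resize(a,None,fx=5.7,fy=5.7,interpolation=cv2.INTER_CUBIC))
cv2.imwrite("pics/tc.png",cv2.resize(b,None,fx=6,fy=6,interpolation=cv2.INTER_CUBIC))
```

```text
(no output)
```

View pics/sc.png

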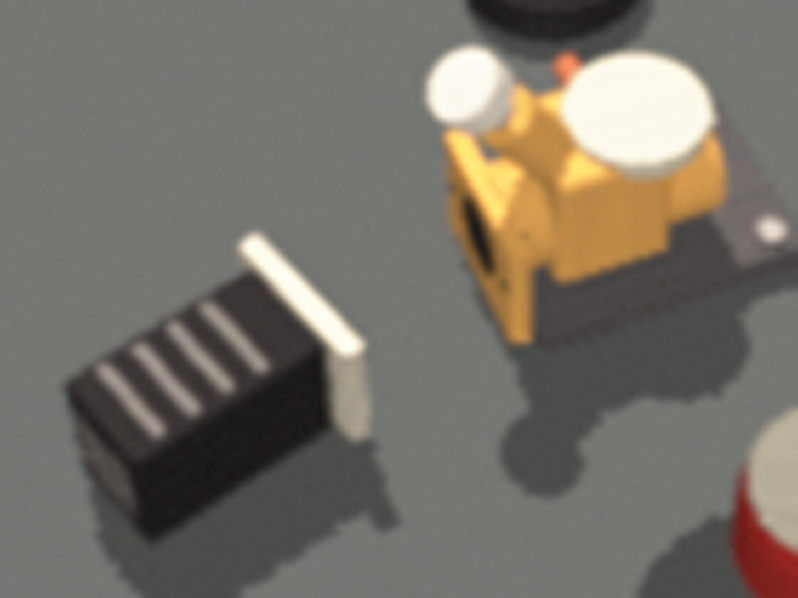

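View pics/tc.png

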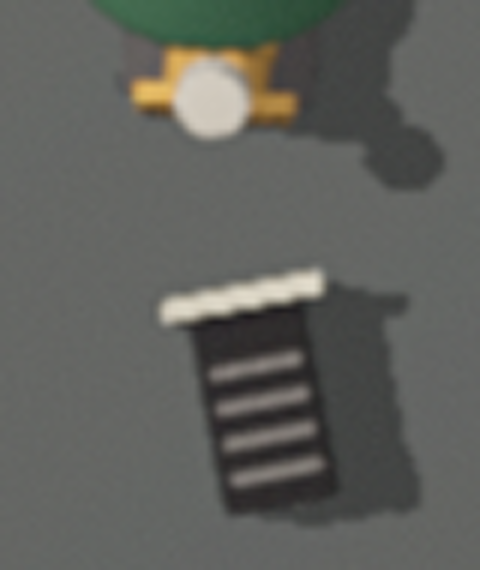

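```bash
cat > h.py <<'E'
import numpy as np
from plant import ctrl
from scipy.optimize import least_squares
from scipy.spatial.transform import Rotation as R
def cam(n,st=None):
    p=ctrl.camera_params(n); f=210/np.tan(np.radians(p["fovy"]/2))
    if n=="wrist":
        T=np.eye(4);T[:3,:3]=R.from_euler("xyz",st["tcp_rot"],degrees=True).as_matrix();T[:3,3]=st["tcp_pos"];M=T@p["mount"]
    else: M=p["cam_to_world"]
    return f,p["cx"],p["cy"],M
def proj(c,P):
    f,cx,cy,M=c; q=(np.atleast_2d(P)-M[:3,3])@M[:3,:3]
    return np.c_[cx+f*q[:,0]/q[:,2],cy+f*q[:,1]/q[:,2]]
def place(v,P): # v=x,y,yaw(deg); P in mm local
    return R.from_euler("z",v[2],degrees=True).apply(np.array(P)/1000.)+[v[0],v[1],0]
def fit(obs,v0):  # obs: list of (cam, local pts, pixels)
    g=lambda v:np.concatenate([(proj(c,place(v,P))-np.array(px)).ravel() for c,P,px in obs])
    r=least_squares(g,v0,x_scale=[.1,.1,30],loss="soft_l1"); return r.x,r.fun.reshape(-1,2).round(1)
E
python3 - <<'E'
from h import *
S,T=cam("side"),cam("top")
cs=lambda L:[((u+.5)/5.7-.5+190,(v+.5)/5.7-.5+195) for u,v in L]
ct=lambda L:[((u+.5)/6-.5+235,(v+.5)/6-.5+205) for u,v in L]
A=[(S,[(-44,23,50),(-44,-23,50),(-44,-23,0),(36,32,52),(44,32,52),(44,-32,52),(36,-32,52),(36,-32,0),(44,-32,0)],
  cs([(68,388),(140,460),(152,540),(238,248),(262,232),(364,345),(330,352),(348,438),(369,428)])),
 (T,[(44,-32,52),(44,32,52),(36,-32,52),(36,32,52),(-44,23,50),(-44,-23,50)],ct([(323,268),(160,298),(326,292),(163,326),(230,515),(337,495)]))]
C=[(S,[(-40,-32,0),(-40,32,52),(-45,0,112)],cs([(512,343),(444,135),(463,87)])),
 (T,[(-40,32,52),(-40,-32,52),(-45,0,112)],ct([(132,110),(295,123),(211,98)]))]
for o,v in((A,[.43,.1,0]),(C,[.55,.1,0])):
    x,r=fit(o,v);print(x.round(4));print(r.tolist())
    for q in o: x,r=fit([q],v);print(" ",x.round(4))
L=[(271,184)]
E
```

```text
[ 0.495   0.0903 10.5586]
[[-1.3, -1.4], [-0.8, 1.4], [0.1, 1.6], [0.1, -0.8], [-0.9, 0.1], [0.2, -0.1], [2.9, 0.8], [1.1, 0.9], [0.6, 0.6], [-1.1, 0.2], [-0.3, 0.5], [-0.9, -0.5], [-0.2, -0.8], [-0.9, 0.3], [0.3, -0.3]]
  [ 0.4953  0.0915 10.6025]
  [ 0.4948  0.0892 10.0272]
[ 0.6487  0.1034 -5.3212]
[[0.0, 0.8], [-0.2, -0.0], [-0.4, -0.1], [0.1, -1.4], [-0.3, -1.5], [0.1, 1.2]]
  [ 0.6494  0.1039 -5.2335]
  [ 0.6465  0.1032 -5.4593]
```

```bash
cat >> h.py <<'E'
def go(pos,rpy,st=None):  # whole shift/turn in normalised units
    st=st or ctrl.state(); r=R.from_euler("xyz",st["tcp_rot"],degrees=True)
    d=r.inv().apply(np.array(pos)-st["tcp_pos"])/.15
    w=(r.inv()*R.from_euler("xyz",rpy,degrees=True)).as_rotvec()/(np.pi/4)
    print("shift",d.round(3),"turn",w.round(3))
def ray(c,uv,z):
    f,cx,cy,M=c; d=M[:3,:3]@[(uv[0]-cx)/f,(uv[1]-cy)/f,1]; return M[:3,3]+d*(z-M[2,3])/d[2]
E
python3 - <<'E'
from h import *
T=cam("top")
for uv in((271,213),(242,185),(301,185)): print("rim",ray(T,uv,.248).round(3))
for uv in ((336,203),(218,184)): print(ray(T,uv,.045 if uv[0]>300 else .02).round(3))
go([.44,.085,.25],[180,0,190.5])
E
```

```text
rim [0.608 0.105 0.248]
rim [0.665 0.162 0.248]
rim [0.663 0.044 0.248]
[ 0.655 -0.053  0.045]
[0.71  0.235 0.02 ]
shift [-2.588 -2.17  -0.128] turn [-0.002 -0.001 -0.657]
```

```bash
python3 -m creep '[[[-0.3,-0.25,0],[0,0,0]],[[-0.6,-0.5,0],[0,0,0]],[[-0.9,-0.75,0],[0,0,0]],[[-1,-0.84,0],[0,0,0]]]'
python3 -m creep '[[[-0.3,-0.25,0],[0,0,0]],[[-0.6,-0.5,0],[0,0,0]],[[-0.9,-0.75,-0.1],[0,0,0]],[[-1,-0.84,-0.13],[0,0,0]]]'
python3 -m creep '[[[-0.3,-0.25,0],[0,0,-0.2]],[[-0.59,-0.49,0],[0,0,-0.4]],[[-0.59,-0.49,0],[0,0,-0.6]],[[-0.59,-0.49,0],[0,0,-0.657]],[[-0.59,-0.49,0],[0,0,-0.657]]]'
python3 - <<'E'
from h import *
import cv2
st=ctrl.state();im=ctrl.capture("wrist");cv2.imwrite("pics/w1.png",im[:,:,::-1])
print(st["tcp_pos"],st["tcp_rot"])
W=cam("wrist",st);np.save("w1.npy",np.array([*W[:3],*W[3].ravel()]))
print(proj(W,place([.495,.0903,10.56],[(44,32,52),(44,-32,52),(-44,23,50),(-44,-23,50)])).round(0).tolist(),proj(W,place([.6487,.1034,-5.3],[(-40,32,52),(-40,-32,52),(-40,32,0),(-40,-32,0),(-45,0,112)])).round(0).tolist())
E
```

```text
t: 0.6
tcp_pos: [0.2813, 0.3492, 0.2309]
tcp_rot: [-179.9, 0.0, 160.7]
force: [0.3, 0.9, -0.9]
opening: 0.0856
finger_force: 0.0
t: 1.1
tcp_pos: [0.3821, 0.1811, 0.2512]
tcp_rot: [-180.0, 0.1, 160.7]
force: [-1.6, -0.2, -0.1]
opening: 0.0856
finger_force: 0.0
t: 1.72
tcp_pos: [0.4404, 0.085, 0.2502]
tcp_rot: [180.0, -0.1, -169.6]
force: [-0.3, 0.6, -0.5]
opening: 0.0857
finger_force: 0.0
[0.44036004 0.08500354 0.25023863] [ 1.79985281e+02 -6.34768729e-02 -1.69570294e+02]
[[298.0, 266.0], [238.0, 267.0], [291.0, 186.0], [244.0, 186.0]] [[292.0, 330.0], [237.0, 317.0], [290.0, 304.0], [241.0, 292.0], [265.0, 358.0]]
```

View pics/w1.png

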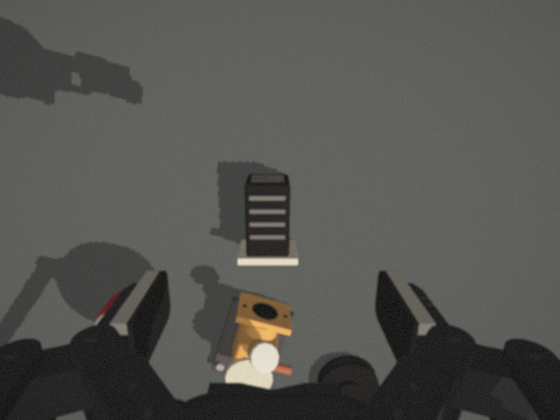

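The wrist view shows the box flange edge from (237,265) to (298,265) and the brass flange corners near (236,322) and (292,334). These match the predicted pixels within a few px, so I'll go down and grasp.

Run:
```python
from h import *
go(place([.495,.0903,10.5],[(-28,0,17)])[0],[180,0,190.5])
```

```text
shift [-0.179 -0.033  1.556] turn [ 0.    -0.001 -0.001]
```

```bash
python3 -m creep '[[[-0.179,-0.033,0.4],[0,0,0]],[[-0.179,-0.033,0.8],[0,0,0]],[[-0.179,-0.033,1],[0,0,0]],[[-0.179,-0.033,1],[0,0,0]]]'
python3 -m creep '[[[0,0,0.3],[0,0,0]],[[0,0,0.5],[0,0,0]],[[0,0,0.556],[0,0,0]],[[0,0,0.556],[0,0,0]]]'
python3 -m creep '[[[0,0,0],[0,0,0]],[[0,0,0],[0,0,0]],[[0,0,0],[0,0,0]],[[0,0,0],[0,0,0]],[[0,0,0],[0,0,0]]]' -1 25
python3 - <<'E'
from h import *
st=ctrl.state();print(st["tcp_pos"],st["tcp_rot"],st["opening"],st["finger_force"])
E
```

```text
t: 2.28
tcp_pos: [0.4652, 0.0854, 0.0976]
tcp_rot: [179.9, -0.4, -169.5]
force: [0.4, 0.4, 0.4]
opening: 0.0854
finger_force: 0.0
t: 2.78
tcp_pos: [0.469, 0.0855, 0.0189]
tcp_rot: [-180.0, 0.1, -169.5]
force: [0.1, 0.5, -0.3]
opening: 0.0853
finger_force: 0.0
t: 3.4
tcp_pos: [0.4689, 0.0853, 0.0188]
tcp_rot: [-180.0, 0.1, -169.5]
force: [-0.2, -0.8, 5.4]
opening: 0.0457
finger_force: 27.0
[0.46892681 0.08528347 0.01881347] [-1.79976396e+02  1.45688709e-01 -1.69503798e+02] 0.04568541342513228 26.955705285072327
```

Run:
```python
from h import *
go(place([.6487,.1034,-5.3],[(-122.5,0,18.8)])[0],[180,0,174.7])
```

```text
shift [-0.415  0.123  0.001] turn [-0.     0.003  0.351]
```

```bash
python3 -m creep '[[[-0.1,0.03,0],[0,0,0.09]],[[-0.2,0.06,0],[0,0,0.18]],[[-0.3,0.09,0],[0,0,0.27]],[[-0.415,0.123,0],[0,0,0.351]],[[-0.415,0.123,0],[0,0,0.351]]]'
python3 - <<'E'
from h import *
import cv2
st=ctrl.state();print(st["tcp_pos"],st["tcp_rot"],st["force"])
a=ctrl.capture("side")[185:290,200:340];b=ctrl.capture("top")[195:275,230:310]
a=cv2.resize(a,None,fx=4,fy=4,interpolation=cv2.INTER_CUBIC);b=cv2.resize(b,(236,236),interpolation=cv2.INTER_CUBIC)
p=np.zeros((420,800,3),np.uint8);p[:420,:560]=a;p[:236,562:798]=b
cv2.imwrite("pics/p2.png",p[:,:,::-1])
E
```

```text
t: 4.03
tcp_pos: [0.5282, 0.1156, 0.0189]
tcp_rot: [179.9, 0.3, 174.7]
force: [3.9, 1.4, 3.7]
opening: 0.0455
finger_force: 27.0
[0.5281724  0.11561927 0.0188984 ] [179.89446158   0.27216007 174.73728946] [3.85815663 1.40980841 3.65589777]
```

View pics/p2.png

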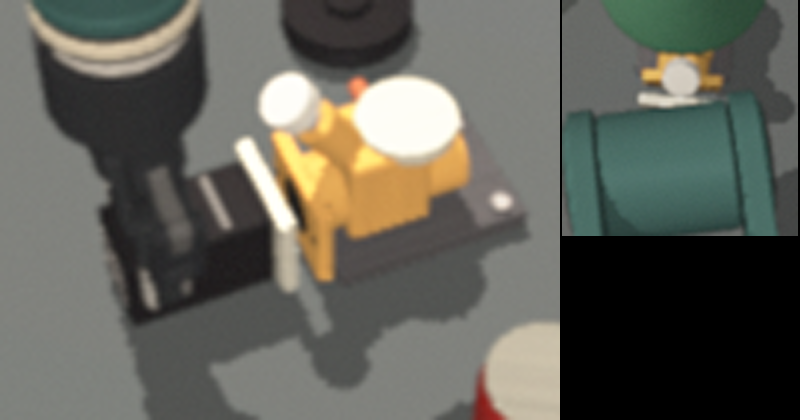

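Run:
```python
from h import *
S,T=cam("side"),cam("top")
cs=lambda L:[((u+.5)/4-.5+200,(v+.5)/4-.5+185) for u,v in L]
ct=lambda L:[((u+.5)/2.95-.5+230,(v+.5)/2.95-.5+195) for u,v in L]
inv=lambda P:[((u-200+.5)*4-.5,(v-185+.5)*4-.5) for u,v in P]
P=[(36,32,52),(44,32,52),(44,-32,52),(44,-32,0)]
x,r=fit([(S,P,cs([(236,145),(250,138),(297,222),(299,284)]))],[.55,.11,-5]);print(x,r.tolist())
x2,r=fit([(S,[(-40,-32,0),(-40,32,52),(-45,0,112)],cs([(318,280),(274,137),(287,100)]))],[.65,.1,-5]);print(x2,r.tolist())
d=R.from_euler("z",-x2[2],degrees=True).apply([*(x[:2]-x2[:2]),0]);print(d)
b=place([.6487,.1034,-5.3],[(-96,0,0)])[0];v=[b[0],b[1],-5.3]
print(np.round(inv(proj(S,place(v,P)))))
print("flange left ends, top cam y at z52:",ray(T,ct([(562+0-562+78,98)])[0],.052),ray(T,ct([(80,76)])[0],.052))
```

```text
[ 0.55488912  0.11467071 -4.68851399] [[-0.2, -0.9], [-0.2, -0.3], [0.3, 0.5], [0.1, 0.5]]
[ 0.64980229  0.10235847 -6.71410743] [[0.5, 0.9], [-0.0, -0.9], [-0.4, -0.1]]
[-0.09570173  0.00113101  0.        ]
[[235. 146.]
 [249. 142.]
 [297. 229.]
 [298. 291.]]
flange left ends, top cam y at z52: [0.59652999 0.14058618 0.052     ] [0.6143947  0.13877831 0.052     ]
```

Gap is about 12 mm, lateral offset about 1 mm and it looks square. Now a slow approach until contact.

```bash
python3 -m creep '[[[-0.02,0,0],[0,0,0]],[[-0.04,0,0],[0,0,0]],[[-0.055,0,0],[0,0,0]],[[-0.055,0,0],[0,0,0]]]'
python3 -m creep '[[[-0.01,0,0],[0,0,0]],[[-0.01,0,0],[0,0,0]]]'
python3 -m creep '[[[-0.01,0,0],[0,0,0]],[[-0.01,0,0],[0,0,0]]]'
```

```text
t: 4.62
tcp_pos: [0.5324, 0.1142, 0.0188]
tcp_rot: [180.0, -0.1, 174.7]
force: [-4.6, 1.5, 11.6]
opening: 0.046
finger_force: 28.0
t: 4.88
tcp_pos: [0.5337, 0.1139, 0.0188]
tcp_rot: [-180.0, -0.2, 174.7]
force: [-5.6, 1.1, 11.2]
opening: 0.0457
finger_force: 28.0
t: 5.12
tcp_pos: [0.5352, 0.1138, 0.0188]
tcp_rot: [-180.0, -0.2, 174.7]
force: [-5.6, 1.1, 11.2]
opening: 0.0457
finger_force: 28.0
```

```bash
for i in 1 2 3; do :; done; python3 -m creep '[[[-0.01,0,0],[0,0,0]],[[-0.01,0,0],[0,0,0]]]' | sed -n '2,4p'
python3 -m creep '[[[-0.01,0,0],[0,0,0]],[[-0.01,0,0],[0,0,0]]]'| sed -n '2,4p'
python3 -m creep '[[[-0.007,0,0],[0,0,0]],[[-0.007,0,0],[0,0,0]]]'| sed -n '2,4p'
```

```text
tcp_pos: [0.5366, 0.1136, 0.0188]
tcp_rot: [-180.0, -0.2, 174.7]
force: [-6.2, 1.7, 11.8]
tcp_pos: [0.5381, 0.1134, 0.0188]
tcp_rot: [-180.0, -0.2, 174.7]
force: [-5.9, 1.3, 12.8]
tcp_pos: [0.5391, 0.1133, 0.0188]
tcp_rot: [-180.0, -0.2, 174.7]
force: [-6.8, 0.7, 11.6]
```

```bash
python3 -m creep '[[[-0.007,0,0],[0,0,0]],[[-0.007,0,0],[0,0,0]]]' | sed -n '2,4p'
python3 -m creep '[[[-0.007,0,0],[0,0,0]],[[-0.007,0,0],[0,0,0]]]'| sed -n '2,4p'
```

```text
tcp_pos: [0.5392, 0.1133, 0.0188]
tcp_rot: [-180.0, -0.3, 174.7]
force: [-8.9, 1.0, 14.3]
tcp_pos: [0.5392, 0.1133, 0.0187]
tcp_rot: [-180.0, -0.4, 174.7]
force: [-12.5, 0.2, 16.2]
```

Contact: the TCP has stalled at x=0.5392 and the force is rising. Release and lift clear, moving back from the knob.

```bash
python3 -m creep '[[[-0.007,0,0],[0,0,0]],[[-0.007,0,0],[0,0,0]]]'| sed -n '2,4p'
python3 -m creep '[[[0,0,0],[0,0,0]],[[0,0,0],[0,0,0]],[[0,0,0],[0,0,0]],[[0,0,0],[0,0,0]]]' 0.8 
python3 -m creep '[[[0,0,-0.15],[0,0,0]],[[0.03,0,-0.4],[0,0,0]],[[0.3,0,-0.8],[0,0,0]],[[0.6,0,-1],[0,0,0]],[[0.6,0,-1],[0,0,0]]]'
python3 - <<'E'
from h import *
import cv2
st=ctrl.state();print(st["tcp_pos"],st["tcp_rot"],st["force"])
a=ctrl.capture("side")[185:290,200:340];b=ctrl.capture("top")[195:275,230:310]
a=cv2.resize(a,None,fx=4,fy=4,interpolation=cv2.INTER_CUBIC);b=cv2.resize(b,(236,236),interpolation=cv2.INTER_CUBIC)
p=np.zeros((420,800,3),np.uint8);p[:420,:560]=a;p[:236,562:798]=b
cv2.imwrite("pics/p3.png",p[:,:,::-1])
E
```

```text
tcp_pos: [0.5392, 0.1133, 0.0187]
tcp_rot: [-180.0, -0.6, 174.7]
force: [-14.1, 1.0, 18.1]
t: 7.12
tcp_pos: [0.5438, 0.1129, 0.0169]
tcp_rot: [-180.0, -0.0, 174.7]
force: [-0.3, 0.4, 0.7]
opening: 0.0768
finger_force: 0.0
t: 7.75
tcp_pos: [0.4547, 0.1221, 0.1719]
tcp_rot: [179.9, 0.5, 174.8]
force: [1.3, 0.3, -1.0]
opening: 0.0764
finger_force: 0.0
[0.45467583 0.1220643  0.17190951] [179.86891281   0.48331715 174.77300539] [ 1.29435957  0.33474801 -0.9662436 ]
```

View pics/p3.png

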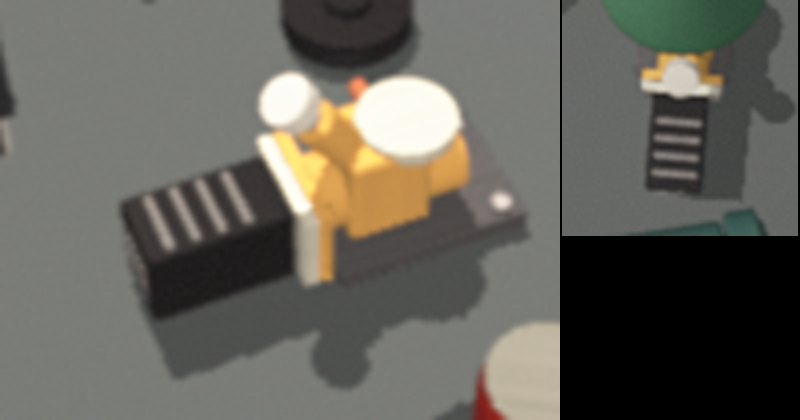

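The views show the aluminium flange closed on the brass with no visible gap. In the top view, side edges line up at columns ~642 and ~721. Next, shut the fingers, tilt 34° and line up with the knob axis.

Run:
```python
from h import *
S,T=cam("side"),cam("top")
cs=lambda L:[((u+.5)/4-.5+200,(v+.5)/4-.5+185) for u,v in L]
x,r=fit([(S,[(-44,23,50),(-44,-23,50),(-44,-23,0),(36,32,52),(36,-32,52),(36,-32,0)],cs([(122,205),(152,254),(160,317),(258,143),(298,220),(302,283)]))],[.565,.11,-5]);print(x,r.tolist())
C=[.6487,.1034,-5.3]
E=(R.from_euler("z",174.7,degrees=True)*R.from_euler("x",180,degrees=True)*R.from_euler("y",-34,degrees=True))
e=E.as_euler("xyz",degrees=True);print(e, E.apply([0,0,1]))
go(place(C,[(-45-40*.559,0,112+40*.829)])[0],e)
```

```text
[ 0.56755137  0.1143331  -5.37663425] [[-0.6, -2.5], [-0.6, 1.7], [-0.7, 0.7], [-0.0, -2.3], [1.9, 0.2], [1.1, -0.1]]
[180.   34.  174.7] [ 0.55680219 -0.05165298 -0.82903757]
shift [-0.85  -0.     0.152] turn [ 0.    -0.753  0.   ]
```

```bash
python3 -m creep '[[[0,0,0],[0,-0.2,0]],[[0,0,0],[0,-0.4,0]],[[0,0,0],[0,-0.6,0]],[[0,0,0],[0,-0.753,0]],[[0,0,0],[0,-0.753,0]]]' -1 40
python3 - <<'E'
from h import *
go(place([.6487,.1034,-5.3],[(-45-40*.559,0,112+40*.829)])[0],[180,34,174.7])
E
```

```text
t: 8.48
tcp_pos: [0.452, 0.1212, 0.1629]
tcp_rot: [-179.8, 33.5, 174.9]
force: [0.1, -0.6, 0.3]
opening: -0.0004
finger_force: 0.0
shift [-0.659  0.002  0.577] turn [-0.002 -0.012  0.003]
```

```bash
python3 -m creep '[[[-0.2,0,0.17],[0,0,0]],[[-0.4,0,0.35],[0,0,0]],[[-0.55,0,0.48],[0,0,0]],[[-0.659,0.002,0.577],[0,-0.012,0]],[[-0.659,0.002,0.577],[0,-0.012,0]]]'
python3 - <<'E'
from h import *
import cv2
go(place([.6487,.1034,-5.3],[(-45,0,112)])[0],[180,34,174.7])
a=ctrl.capture("side")[165:270,200:340];b=ctrl.capture("top")[195:275,230:310]
a=cv2.resize(a,None,fx=4,fy=4,interpolation=cv2.INTER_CUBIC);b=cv2.resize(b,(236,236),interpolation=cv2.INTER_CUBIC)
p=np.zeros((420,800,3),np.uint8);p[:420,:560]=a;p[:236,562:798]=b
cv2.imwrite("pics/p4.png",p[:,:,::-1])
E
```

```text
t: 9.1
tcp_pos: [0.586, 0.1088, 0.149]
tcp_rot: [-180.0, 34.2, 174.6]
force: [0.0, -0.1, -0.5]
opening: -0.0003
finger_force: 0.0
shift [0.04  0.003 0.271] turn [-0.002  0.004 -0.001]
```

View pics/p4.png

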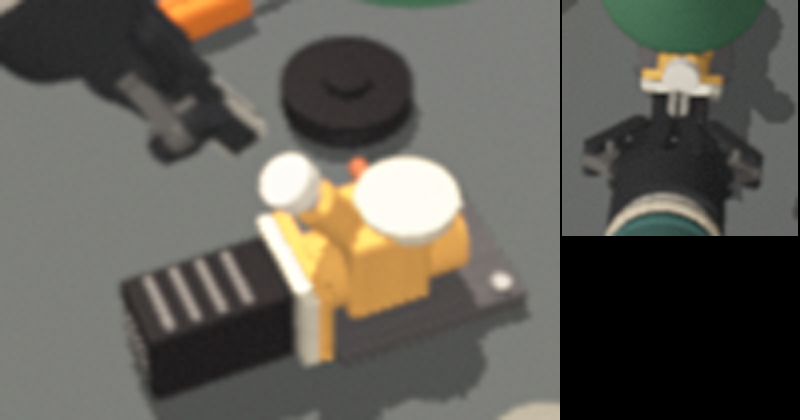

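Fingers sit above and in front of the knob, centred laterally (top view column ~680, same as the knob). Correct by 6 mm and advance.

```bash
python3 -m creep '[[[0.03,0.003,0.1],[0,0,0]],[[0.04,0.003,0.2],[0,0,0]],[[0.04,0.003,0.2],[0,0,0]],[[0.04,0.003,0.2],[0,0,0]]]'
python3 - <<'E'
from h import *
go(place([.6487,.1034,-5.3],[(-45,0,112)])[0],[180,34,174.7])
E
```

```text
t: 9.7
tcp_pos: [0.5961, 0.1091, 0.1224]
tcp_rot: [180.0, 34.4, 174.7]
force: [0.0, 0.5, 0.6]
opening: -0.0
finger_force: 0.0
shift [-0.004 -0.005  0.087] turn [0.    0.009 0.   ]
```

```bash
python3 -m creep '[[[0,0,0.04],[0,0,0]],[[0,0,0.08],[0,0,0]],[[0,0,0.1],[0,0,0]],[[0,0,0.1],[0,0,0]]]' | sed -n 2,4p
python3 -m creep '[[[0,0,0.03],[0,0,0]],[[0,0,0.04],[0,0,0]],[[0,0,0.04],[0,0,0]]]' | sed -n 2,4p
```

```text
tcp_pos: [0.6049, 0.1082, 0.1105]
tcp_rot: [180.0, 34.4, 174.7]
force: [-2.6, -0.2, 2.3]
tcp_pos: [0.6083, 0.1079, 0.1056]
tcp_rot: [180.0, 34.5, 174.7]
force: [-3.0, 0.6, 4.4]
```

```bash
python3 -m creep '[[[0,0,0.03],[0,0,0]],[[0,0,0.04],[0,0,0]],[[0,0,0.04],[0,0,0]]]' | sed -n 2,4p
python3 -m creep '[[[0,0,0.015],[0,0,0]],[[0,0,0.015],[0,0,0]]]' | sed -n 2,4p
```

```text
tcp_pos: [0.6107, 0.1077, 0.1023]
tcp_rot: [-180.0, 34.4, 174.7]
force: [-17.9, 0.1, 17.5]
tcp_pos: [0.6111, 0.1078, 0.1023]
tcp_rot: [-180.0, 34.4, 174.7]
force: [-33.3, -0.4, 29.9]
```

The tool stalls with the force rising steeply, about 12 mm of stroke after contact, so the knob is fully in. Retract along the axis and check.

```bash
python3 -m creep '[[[0,0,-0.05],[0,0,0]],[[0,0,-0.1],[0,0,0]],[[0,0,-0.3],[0,0,0]],[[0,0,-0.6],[0,0,0]],[[0.3,0,-0.9],[0,0,0]]]' | sed -n 2,4p
python3 -m creep '[[[0.3,0,-0.3],[0,0,0]],[[0.5,0,-0.5],[0,0,0]],[[0.5,0,-0.5],[0,0,0]],[[0.5,0,-0.5],[0,0,0]]]' | sed -n 1,4p
python3 - <<'E'
from h import *
import cv2
a=ctrl.capture("side")[185:290,200:340];b=ctrl.capture("top")[195:275,230:310]
a=cv2.resize(a,None,fx=4,fy=4,interpolation=cv2.INTER_CUBIC);b=cv2.resize(b,(236,236),interpolation=cv2.INTER_CUBIC)
p=np.zeros((420,800,3),np.uint8);p[:420,:560]=a;p[:236,562:798]=b
cv2.imwrite("pics/p5.png",p[:,:,::-1])
q=cv2.imread("pics/p3.png")[:,:560,::-1]; print("diff vs p3, knob/box:",np.abs(q[30:330,110:560].astype(int)-a[30:330,110:560]).mean())
E
```

```text
tcp_pos: [0.5024, 0.1179, 0.1875]
tcp_rot: [179.9, 34.7, 174.5]
force: [-1.3, 1.3, 0.5]
t: 12.32
tcp_pos: [0.3973, 0.1276, 0.2032]
tcp_rot: [180.0, 34.4, 174.7]
force: [1.2, -0.2, 0.2]
diff vs p3, knob/box: 3.0068296296296295
```

View pics/p5.png

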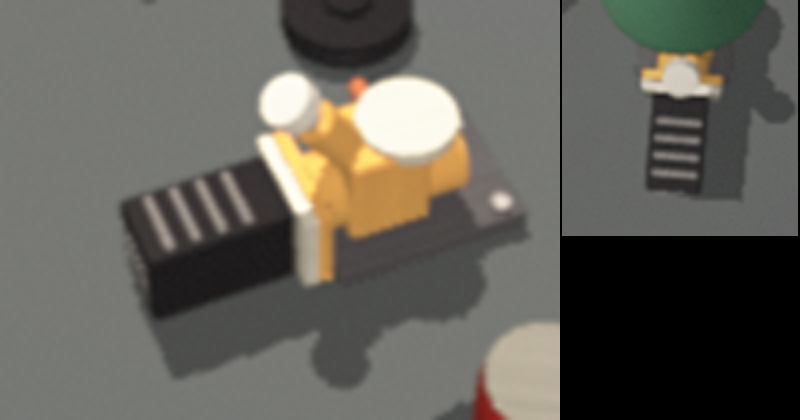

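The box is unmoved, the knob is back out at (288,102), and the arm is clear. The deepest TCP point (0.611, 0.102) matches the full-stroke knob position, so I'll hand in.

```bash
python3 -c "
from plant import ctrl
print(ctrl.close_job())"
```

```text
the job is handed in; nothing more can be done
None
```

The air box is closed up flush on the carburettor, the choke knob went fully in to its stop and sprang back out, and the job is handed in at about 12 s of the 48 s (no verdict was returned); I saw no contact with the lamp, and nothing came near the pulley, tin or screwdriver.

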